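# Hang the card pocket on the rail and slide it to its road

## Robot

A 7-joint arm with a two-finger parallel gripper is mounted at the origin on a cart in front of the work surface, level with it; the furniture and walls round the work are solid. World frame = base frame: x ahead of the robot, y to its left, z up, the work surface at z = 0. Lengths are in m, angles in degrees, forces in N, time in s.
With the tool pointing down it reaches from about 0.425 to 0.875 m from the base axis. Payload 4.7 kg.
Tool frame: the origin (TCP) lies midway between the tips of the shut fingers; the grasp point (between the pads) lies 19 mm behind it; z points along the fingers, y is the line along which they close (so a half turn about z gives the same grasp; the last joint's range is limited). The gripper opens to 87 mm and grips with 3 to 60 N. Pads are 19 mm wide; open, the fingers measure 117 mm over their backs; the gripper's body (75 mm by 190 mm) begins 51 mm behind the grasp point.
Start: joints at [74.662, 18.392, -4.016, 83.108, 1.295, 78.541, -3.26], TCP at [0.181, -0.624, 0.223] pointing down, gripper open.
Joint ranges: [-163.93, 163.93], [-17.29, 119.83], [-79.2, 71.16], [3.27, 140.29], [-89.18, 269.18], [5.43, 117.66], [-154.24, 154.24]. Speed limits (degrees/s): [147.25, 147.25, 180, 180, 180, 180, 180].

## Interface

Orientations are given as [roll, pitch, yaw] about the fixed x, y, z axes, in that order (R = Rz(yaw) Ry(pitch) Rx(roll)).
In Python, from cell import env, viewer, boxes_of, masks_of gives the robot as it stands. The module is installed in compiled form; this text tells all that it offers.
- The arm moves only by the tool apply_moves, never from a script. Its argument "moves" is a list of rows, each a list of 7 numbers: the shift along the tool's x, y, z scaled (see below), then the turn, a rotation vector about the tool's x, y, z scaled (see below), then the opening, from 0 (shut) to 1 (fully open). A call has 1 to 20 rows; each row is the pose to reach, as a shift and turn from the pose commanded when the call began, along the tool's axes at that moment; what a row does not reach only later rows make up. The controller multiplies each number of a shift by 0.2 m and each number of a turn by 1.5 rad. A row lasts 1/10 s, in which the tool goes at most 50 mm and 8.59 degrees, less where a joint would pass 70% of its speed; a pose out of reach is approached as far as the arm can. A call with a number of a shift or a turn outside -1 to 1 is refused whole. A call with a gripper value outside its range is refused whole. The fingers move at their own pace and stop on an object; "grip_force" is the grip in N (left out, the last holds). Time passes only in rows, so rows that repeat a pose let the fingers close. It gives the time, the measured TCP pose, the force, the opening and the grip force at its end, in the units of the state.
- env.get_obs(): the state, without advancing time (a new reading comes with each control period).
- viewer.read_camera(name): name is "scene" or "top"; returns the picture (384x512x3 uint8, red, green, blue); there is no depth.
- viewer.get_calibration(name): a dict with "fov_y" (degrees; the focal length in pixels is half the picture's height over the tangent of half this angle, whatever the lens; pixels are square), "cx", "cy" (the principal point, pixels), "position" and "orientation" of the camera in the world. Camera axes: x right, y up, looking along -z (the intrinsics and any distortion apply to the point x, -y, -z); pixel columns grow to the right and rows downward; lengths in m; the calibration is good to about 2 mm. A picture is of the moment at which its call begins. get_calibration takes no time and is no camera call.
- env.sign_off(): hands the job in; it is judged then, once.
Trained networks look in the newest picture that a camera, given by its name, has taken for a name from the list of things; names that differ only in an ending like _2 or _b are one class to them, and where a whole thing is asked for, a point or a joint stands for the part that bears it (a point fixed in the world has none). Each returns a list of dicts, best first, with "conf" (0 to 1); they miss things now and then, are a little off and sometimes report something else, mostly with a low value. They report only what shows in the picture. A call takes as long as a camera call.
- boxes_of(camera, target): "location" ([column, row] in pixels, amid what is visible of it).
- masks_of(camera, target): "pixels" (384x512 bool, what is visible of it) and "location" ([column, row] in pixels, amid what is visible of it).
The state is a dict: "time_s": time; "qpos": joint angles; "joint_velocities": joint speeds; "effort": joint torques, N m; "tool_pos": TCP position; "tool_rot": TCP orientation; "force": force on the tool from outside, world axes, zero at the start; "wrist_torque": the same for the moment, N m; "grip_width": finger opening in m; "grasp_force": force on a finger pad.
Only numpy, scipy, OpenCV 4.12 (cv2) and the standard library are available. Lean on these libraries where they do the work, as an engineer would, in place of code of your own. Each camera call takes 0.05 s, during which the arm holds its last target. There are 200 camera calls.

## Task

Take the green card pocket by its black tab out of its sloping cradle and hook it onto the steel rail at the open end, where the red keeper rod does not cover the rail. Then slide it along the rail under the keeper until the white stripe on its front stands at the yellow pointer (not the blue one), and let go so that it hangs still. Leave the bottles, the tin, and everything else where they are.

Things in the scene. Friction and masses are not known exactly. Their poses are not given: they have to be found in the camera images.
- pocket_tab (a point): Grip point of the loose card pocket: centre of the gripping area on its upright black tab, 10 mm thick (x), 70 mm wide (y), from 52 mm below this point to 16 mm above. Grip across the 10 mm. Axes: z up along the pocket, y its width (along the rail once hung), x from its white-striped front to its back.
- card_pocket: The same pocket (201 mm tall, 0.11 to 0.23 kg), same axes. Origin: where the rail's axis lies once hung, 13 mm behind (+x) and 60 mm below pocket_tab. Two hooks of 6 mm wire at y = -32 and +32 mm arch over it, 20 mm wide inside, tops 12 mm above it; front legs at x = -13 mm go down to the box, rear lips at x = +13 mm end, flared, 20 mm below it. Hangs upright within 5 degrees.
- pocket_box (a point): Centre of the top edge of the same pocket's open green box, 60 mm below the origin of card_pocket. The box is 44 mm deep (x), 100 mm wide (y), 65 mm high. Between box and rear lips is a gap of 40 mm: the rail enters there from the pocket's back, best 40 mm below card_pocket's origin, then the pocket is lowered 40 mm onto the rail. The white stripe is at y = 0 on the front.
- cradle: Fixed wooden cradle, 105 x 124 mm, in which the pocket stands at the start, leaning 30 degrees from vertical with its top toward the cradle's -x side (roughly to the robot), so that the tool must be tilted as much to straddle the tab. Its rims reach 25 mm up the box: draw the pocket out 40 mm or more along its own z axis. Origin: centre of the underside.
- rail_mid (a point): Middle of the fixed rail's axis, 185 mm above the worktop. Axes: y along the rail, x level, away from the robot, z up. The steel rail is 12 mm thick, between posts at y = +240 (196 mm high) and -240 mm (222 mm high). Wooden foot 12 mm high, x = -50 to +25 mm. The open part is y = +30 to +233 mm; the pocket goes on well with its middle at y = +120 mm.
- keeper_end (a point): Free end of the red keeper rod (6 mm thick), which runs from here along -y to the post, parallel to the rail, 22 mm above its axis and 7 mm behind it (+x). Axes as rail_mid. Under it hooks cannot go on or off, but hooks resting on the rail pass below with 7 mm to spare, the tab in front. Fingers on the tab must stay above it: over 26 mm above the rail's axis.
- yellow_pointer: Fixed yellow cone, 18 mm across, 28 mm high, on the rail's foot 38 mm in front of the rail: the mark at which the pocket's middle (white stripe) must stand, measured along the rail. Origin at the centre of its underside; axes as rail_mid.
- blue_pointer: Fixed blue cone of the same size: another road's mark, not wanted here. Either of the two may be the nearer.
- oil_bottle: Loose oil dropper bottle with a red tip, 25 mm across, 85 mm high, in front of the rail; a bystander. Origin at the centre of its underside.
- glue_bottle: Loose white glue bottle with a blue cap, 32 mm across, 83 mm high, in front of the rail; a bystander. Origin at the centre of its underside.
- screw_tin: Loose round tin, 54 mm across, 21 mm high, in front of the rail; a bystander. Origin at the centre of its underside.

How it is judged (in metres and radians):
On the way:
1. the pocket's hooks are over the open part of the rail (y of card_pocket in the frame of rail_mid between 0.03 and 0.21 m and x of card_pocket in the frame of rail_mid between -0.012 and 0.012 m and z of card_pocket in the frame of rail_mid between -0.006 and 0.01 m), for 0.1 s.
At the end, for the whole second after the job is handed in: The pocket hangs by both hooks on the rail (its hook point within 10 mm of the rail's axis sideways and 6 mm in height), upright within about 10 degrees, along the rail within 8 mm of the yellow pointer, released and nearly still (y of card_pocket in the frame of yellow_pointer between -0.008 and 0.008 m and x of card_pocket in the frame of rail_mid between -0.01 and 0.01 m and z of card_pocket in the frame of rail_mid between -0.006 and 0.006 m and angle between card_pocket's own z axis and vertical below 0.17 rad and angle between the y axis of card_pocket and the y axis of rail_mid, either way round below 0.15 rad and linear speed of card_pocket below 0.03 m/s); the robot touches nothing.
It fails at once if a bottle or the tin is pushed more than 25 mm (distance of any of oil_bottle, glue_bottle, screw_tin from where it was at the start of the episode above 0.025 m).
It also fails if it takes over 54 s, if anything falls off the work surface, if the arm or the gripper's body presses on something with over 40 N, if the wrist force passes 120 N, or if a joint passes its speed limit or range.

## Working session

There is one attempt and no reset: what is moved stays moved. The work goes in short steps, Python scripts to look and compute and a tool call to move; the robot and the scene stay as the last step left them, time stands still between calls to the robot, and variables do not carry over. Pictures are saved under pics/ and viewed, at most 10 in all, crops included, and the job is handed in when it is done.

Besides the shell and the picture viewer there is one more tool, called after "Request:" as name([rows], argument=value, ...), one row to a line, values as JSON. apply_moves: Moves the arm, as the interface text tells. Shifts and turns lie within -1 to 1; 1 stands for 0.2 m of shift or 1.5 rad of turn. Its arguments: {"type":"object","properties":{"moves":{"type":"array","items":{"type":"array","items":{"type":"number","minimum":-1,"maximum":1}}},"grip_force":{"type":"number"}},"required":["moves"]}

```bash
mkdir -p pics
cat > h.py <<'E'
import numpy as np, cv2
from scipy.spatial.transform import Rotation as R
from cell import env, viewer, boxes_of, masks_of
E
python3 - <<'E'
from h import *
for c in ("scene","top"):
    im=viewer.read_camera(c); cv2.imwrite(f"pics/{c}0.png",im[:,:,::-1]); print(c,viewer.get_calibration(c))
    for t in ["pocket_tab","card_pocket","pocket_box","cradle","rail_mid","keeper_end","yellow_pointer","blue_pointer","oil_bottle","glue_bottle","screw_tin"]:
        print(t,[(np.round(b["location"],1).tolist(),round(float(b["conf"]),2)) for b in boxes_of(c,t)[:2]])
print(env.get_obs())
E
```

```text
scene {'fov_y': 49.1195700435549, 'cx': 255.53466056916756, 'cy': 192.06200421875448, 'position': array([-0.06056094,  0.90549029,  0.85594377]), 'orientation': array([  54.31421643,    1.16526435, -147.11717665])}
pocket_tab [([196.9, 254.3], 0.86)]
card_pocket [([200.9, 253.0], 0.81)]
pocket_box [([198.6, 253.0], 0.95)]
cradle [([206.3, 276.0], 0.95)]
rail_mid [([276.4, 194.7], 0.95), ([196.5, 253.1], 0.28)]
keeper_end [([276.7, 195.8], 0.86), ([200.8, 256.0], 0.52)]
yellow_pointer [([308.1, 194.2], 0.63)]
blue_pointer []
oil_bottle []
glue_bottle [([307.2, 195.0], 0.61), ([205.9, 276.9], 0.33)]
screw_tin []
top {'fov_y': 49.97550213977746, 'cx': 257.6173134404558, 'cy': 188.87035496617884, 'position': array([0.28611039, 0.05852831, 1.36980853]), 'orientation': array([  9.28411961,   0.81003704, -88.87683075])}
pocket_tab [([181.3, 180.9], 0.7)]
card_pocket [([179.1, 185.4], 0.69)]
pocket_box []
cradle [([197.4, 189.8], 0.67)]
rail_mid [([309.6, 184.7], 0.73)]
keeper_end [([312.6, 184.2], 0.92), ([349.6, 217.5], 0.57)]
yellow_pointer []
blue_pointer [([178.6, 183.1], 0.17)]
oil_bottle []
glue_bottle []
screw_tin [([348.7, 219.6], 0.49)]
{'time_s': 1.2, 'qpos': array([74.66306975, 18.39230571, -4.01419467, 83.10679186,  1.29239372,
       78.54107228, -3.25833316]), 'joint_velocities': array([ 0.02610968, -0.00164969,  0.04498286, -0.05148332,  0.06481217,
        0.00162546, -0.08865924]), 'effort': array([ 1.76150115e-05, -4.91110253e+01, -4.03137719e-01, -3.12772894e+01,
       -6.38729520e-02,  3.38101631e-02,  2.17194582e-05]), 'tool_pos': array([ 0.18071748, -0.62439886,  0.22258858]), 'tool_rot': array([1.79995192e+02, 7.45747635e-04, 1.61450508e+01]), 'force': array([-0.10178248,  0.33783772,  0.24770649]), 'wrist_torque': array([0.01293253, 0.03354685, 0.05690351]), 'grasp_force': 0.0, 'grip_width': 0.0867633194919349}
```

View pics/scene0.png

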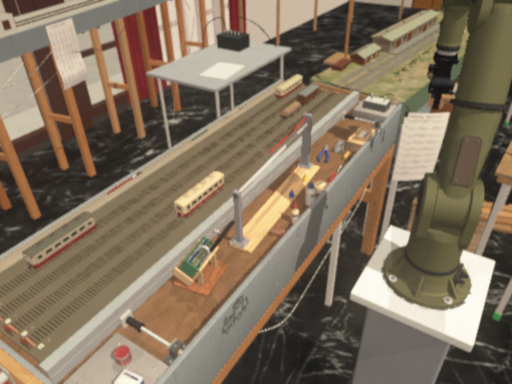

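View pics/top0.png

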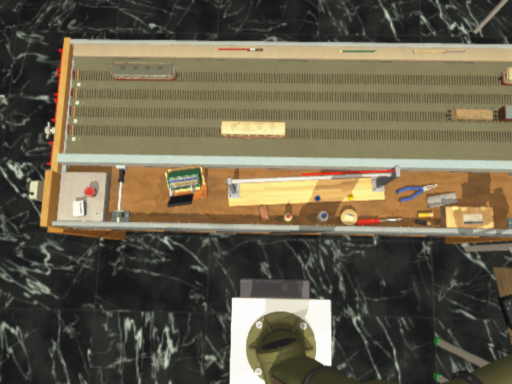

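Run:
```python
import cv2,numpy as np
t=cv2.imread("pics/top0.png")[158:238,155:415]; s=cv2.imread("pics/scene0.png")[105:305,165:365]
cv2.imwrite("pics/t1.png",cv2.resize(t,None,fx=3,fy=3,interpolation=3)); cv2.imwrite("pics/s1.png",cv2.resize(s,None,fx=3,fy=3,interpolation=3))
a=np.vstack([cv2.resize(t,(780,240),interpolation=3)]); b=cv2.resize(s,(600,600),interpolation=3)
```

```text
(no output)
```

View pics/t1.png

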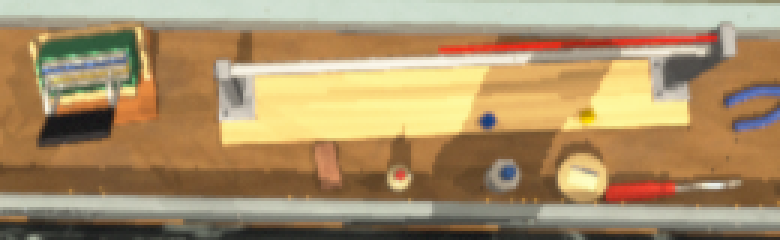

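View pics/s1.png

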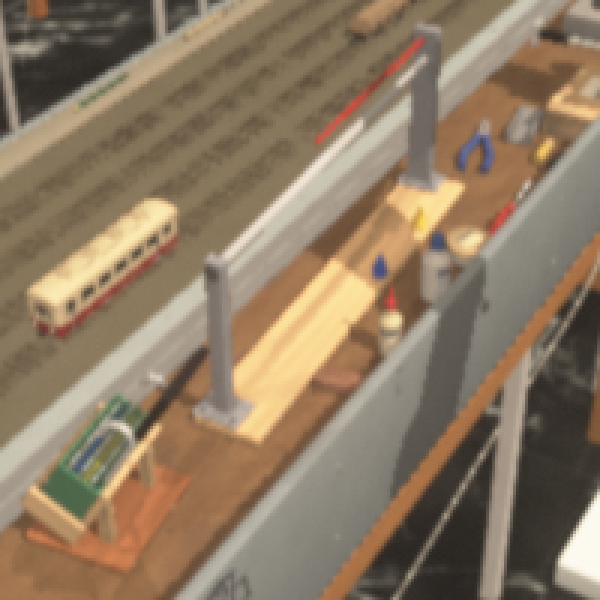

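```bash
cat >> h.py <<'E'
CAL={c:viewer.get_calibration(c) for c in("scene","top")}
def proj(c,P):
    k=CAL[c]; f=192/np.tan(np.radians(k["fov_y"]/2)); r=R.from_euler("xyz",k["orientation"],degrees=True)
    p=r.inv().apply(np.atleast_2d(P)-k["position"]); return np.c_[k["cx"]+f*p[:,0]/-p[:,2],k["cy"]-f*p[:,1]/-p[:,2]]
def atz(c,uv,z):
    k=CAL[c]; f=192/np.tan(np.radians(k["fov_y"]/2)); r=R.from_euler("xyz",k["orientation"],degrees=True)
    d=r.apply([(uv[0]-k["cx"])/f,-(uv[1]-k["cy"])/f,-1]); p=k["position"]; return p+d*(z-p[2])/d[2]
def tri(a,b):
    from scipy.optimize import least_squares
    s=least_squares(lambda P:np.r_[proj("scene",P)[0]-a,proj("top",P)[0]-b],[.5,0,.1]); return s.x,s.fun
E
cat > m.py <<'E'
from h import *
T=lambda x,y:np.array([155+x/3,158+y/3]); S=lambda x,y:np.array([165+x/3,105+y/3])
if __name__=="__main__":
    np.set_printoptions(precision=4,suppress=True)
    for n,t,s,z in [("Lpost",T(223,66),S(214,256),.196),("Rpost",T(727,35),S(428,30),.222),("yel",T(587,116),S(420,222),.026),("blue",T(487,120),S(380,268),.026),("keep",T(438,50),S(318,140),.207),("oil",T(400,173),S(391,292),.083)]:
        print(n,atz("top",t,z),atz("scene",s,z),*tri(s,t))
    # colour centroids
    for c,ro in (("top",(slice(158,238),slice(155,415))),("scene",(slice(105,305),slice(165,365)))):
        im=cv2.imread(f"pics/{c}0.png"); h=cv2.cvtColor(im,cv2.COLOR_BGR2HSV)[ro]
        for n,lo,hi in (("yel",(24,150,150),(34,255,255)),("blue",(105,120,60),(125,255,255)),("black",(0,0,0),(180,255,45)),("green",(60,80,30),(90,255,255)),("white",(0,0,200),(180,40,255))):
            m=cv2.inRange(h,lo,hi); k,_,st,ce=cv2.connectedComponentsWithStats(m)
            print(c,n,[(st[i].tolist(),(ce[i]).round(1).tolist()) for i in range(1,k) if st[i,4]>3][:8])
E
python3 m.py
```

```text
Lpost [0.5023 0.1614 0.196 ] [0.4986 0.1612 0.196 ] [0.5009 0.1607 0.1951] [-0.5481 -0.1037  0.2729  0.5293]
Rpost [ 0.5353 -0.316   0.222 ] [ 0.5233 -0.3057  0.222 ] [ 0.5345 -0.3196  0.2142] [-1.1559 -0.1417  0.3742  0.8717]
yel [ 0.4847 -0.2243  0.026 ] [ 0.4749 -0.2128  0.026 ] [ 0.4845 -0.2275  0.0145] [-0.6689 -0.0779  0.2424  0.5752]
blue [ 0.4784 -0.115   0.026 ] [ 0.4705 -0.1079  0.026 ] [ 0.4776 -0.1169  0.0181] [-0.639  -0.0823  0.2521  0.5767]
keep [ 0.5193 -0.0451  0.207 ] [ 0.5156 -0.0484  0.207 ] [ 0.517  -0.0459  0.2082] [-0.8194 -0.13    0.3351  0.7049]
oil [ 0.4128 -0.0169  0.083 ] [ 0.4045 -0.0078  0.083 ] [ 0.4119 -0.0183  0.0736] [-0.6135 -0.0759  0.2504  0.5813]
top yel [([194, 38, 4, 4, 10], [195.6, 39.5])]
top blue [([243, 30, 17, 4, 19], [250.7, 30.8]), ([161, 39, 4, 3, 10], [162.2, 40.0]), ([247, 38, 12, 4, 15], [252.9, 39.9]), ([168, 56, 3, 3, 9], [169.0, 57.0])]
top black [([14, 37, 23, 10, 148], [25.3, 41.1]), ([7, 74, 16, 4, 35], [14.8, 75.3]), ([24, 75, 30, 5, 115], [37.7, 76.8]), ([74, 76, 90, 4, 228], [118.4, 77.9]), ([16, 79, 5, 1, 5], [18.0, 79.0]),
[... 313 characters left out ...]
9], [123.4, 21.3]), ([73, 21, 3, 5, 15], [74.0, 23.0]), ([36, 28, 1, 4, 4], [36.0, 29.5]), ([15, 31, 2, 6, 7], [15.1, 33.9]), ([221, 30, 8, 3, 19], [224.9, 31.3])]
scene yel []
scene blue []
scene black [([30, 22, 3, 2, 4], [31.0, 22.2]), ([22, 26, 4, 2, 5], [23.2, 26.4]), ([143, 171, 17, 18, 158], [152.0, 182.0]), ([131, 182, 8, 6, 25], [134.6, 184.1]), ([142, 190, 17, 10, 122], [149.4, 195.1])]
scene green []
scene white [([148, 0, 29, 26, 91], [161.7, 12.2]), ([133, 24, 5, 4, 8], [135.0, 25.5]), ([74, 35, 62, 55, 431], [103.2, 61.3]), ([0, 94, 68, 62, 439], [34.2, 124.7]), ([50, 124, 4, 3, 7], [51.6, 125.1]), ([38, 141, 6, 4, 11], [40.7, 142.4]), ([186, 164, 14, 31, 235], [194.6, 181.9])]
```

```bash
cat > fit.py <<'E'
from m import *
def bx(x0,x1,y0,y1,z0,z1): return np.array([[x,y,z] for x in(x0,x1) for y in(y0,y1) for z in(z0,z1)])/1000
TAB=bx(-18,-8,-35,35,8,76); BOX=bx(-22,22,-50,50,-125,-60)
ED=[(0,1),(2,3),(4,5),(6,7),(0,2),(1,3),(4,6),(5,7),(0,4),(1,5),(2,6),(3,7)]
def pose(p): return R.from_euler("zy",[p[3],np.radians(-30)]),np.array(p[:3])
def w(p,P): r,t=pose(p); return r.apply(P)+t
def draw(p,out):
    vs=[]
    for c,(x0,y0) in(("top",(155,155)),("scene",(165,225))):
        im=cv2.imread(f"pics/{c}0.png")[y0:y0+80 if c=="scene" else y0+60,x0:x0+65]; im=cv2.resize(im,None,fx=6,fy=6,interpolation=2); raw=im.copy()
        for M,col in((TAB,(255,0,255)),(BOX,(255,255,0))):
            q=((proj(c,w(p,M))-[x0,y0]+.5)*6).astype(int)
            for a,b in ED: cv2.line(im,q[a].tolist(),q[b].tolist(),col,1)
        v=np.hstack([raw,im]); vs.append(v)
    v=np.vstack(vs); s=min(800/v.shape[1],600/v.shape[0]); cv2.imwrite(out,cv2.resize(v,None,fx=s,fy=s,interpolation=cv2.INTER_AREA))
if __name__=="__main__":
    from scipy.optimize import least_squares
    P=np.array([[-18,35,76],[-18,-35,76]])/1000
    f=lambda p:np.r_[(proj("top",w(p,P))-[T(40,143),T(109,138)]).ravel(),(proj("scene",w(p,[[0,0,-70]]*1) if 0 else w(p,np.array([[0,0,-.09]])))-[[192,258]]).ravel()*.5]
    s=least_squares(f,[.5,.3,.12,0.05]); print(s.x,s.fun); draw(s.x,"pics/f1.png")
E
python3 fit.py
```

```text
[0.48490872 0.30875978 0.12258294 0.1184325 ] [-0.73034879 -0.49102237 -0.15881186 -1.01633233  3.20545173  0.55335623]
```

View pics/f1.png

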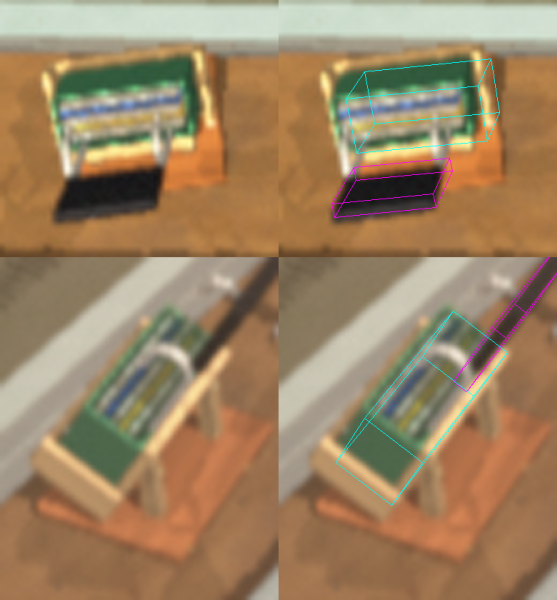

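```bash
cat > fit2.py <<'E'
from fit import *
from scipy.optimize import least_squares
k=600/840*6
tp=lambda x,y:[155+x/k-.5,155+y/k-.5]; sc=lambda x,y:[165+x/k-.5,225+(y-257)/k-.5]
C=[("top",(-18,35,76),tp(55,221)),("top",(-18,-35,76),tp(157,213)),("top",(22,50,-60),tp(61,97)),("top",(22,-50,-60),tp(187,87)),
("scene",(22,50,-60),sc(88,408)),("scene",(-22,50,-60),sc(148,453)),("scene",(22,-50,-60),sc(172,308)),("top",(-8,35,8),tp(67,171)),("top",(-8,-35,8),tp(163,167))]
f=lambda p:np.concatenate([proj(c,w(p,np.array([m])/1000))[0]-q for c,m,q in C])
s=least_squares(f,[.5,.3,.12,0.05],loss="soft_l1"); np.set_printoptions(precision=4,suppress=True)
if __name__=="__main__":
    print(s.x,np.degrees(s.x[3])); print(f(s.x).reshape(-1,2)); draw(s.x,"pics/f2.png")
    print("tab",w(s.x,np.array([[-.013,0,.06]])), "lowest",w(s.x,BOX)[:,2].min())
E
python3 fit2.py
```

```text
[0.4808 0.3109 0.1335 0.1259] 7.212716783419891
[[-1.3348  0.1195]
 [-1.3744 -0.3891]
 [ 0.0568  1.1319]
 [ 1.6837  0.233 ]
 [-0.1291  0.5459]
 [-0.4377  0.3919]
 [ 0.8372 -1.4163]
 [ 0.3717 -0.0086]
 [ 0.6041 -1.3769]]
tab [[0.4396 0.3092 0.1791]] lowest 0.011233100512983096
```

View pics/f2.png

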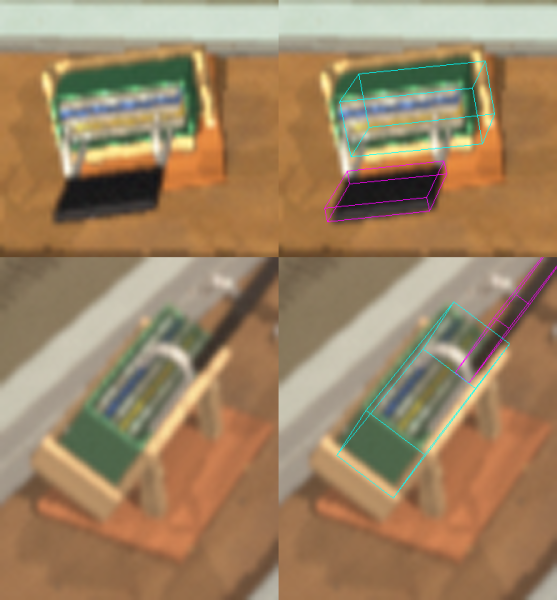

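Request:
apply_moves([
  [0.25,-0.01,-0.2,0,0,-0.05,1],
  [0.5,-0.05,-0.4,0,0,-0.1,1],
  [0.75,-0.1,-0.6,0,0,-0.16,1],
  [1,-0.16,-0.7,0,0,-0.22,1],
  [1,-0.16,-0.7,0,0,-0.22,1],
])

```text
time_s: 1.7
tool_pos: [0.3655, -0.5371, 0.3643]
tool_rot: [179.9, -0.0, 35.2]
force: [-0.7, -0.7, 0.5]
grip_width: 0.0871
grasp_force: 0.0
```

Request:
apply_moves([
  [0.25,-0.02,0,0,0,-0.05,1],
  [0.5,-0.05,0,0,0,-0.1,1],
  [0.75,-0.1,0,0,0,-0.16,1],
  [1,-0.17,0,0,0,-0.22,1],
  [1,-0.17,0,0,0,-0.22,1],
])

```text
time_s: 2.2
tool_pos: [0.5142, -0.3865, 0.3629]
tool_rot: [180.0, -0.3, 54.8]
force: [0.0, 0.6, 0.4]
grip_width: 0.0871
grasp_force: 0.0
```

Request:
apply_moves([
  [0.25,-0.02,0,0,0,-0.05,1],
  [0.5,-0.05,0,0,0,-0.1,1],
  [0.75,-0.1,0,0,0,-0.16,1],
  [1,-0.17,0,0,0,-0.22,1],
  [1,-0.17,0,0,0,-0.22,1],
])

```text
time_s: 2.7
tool_pos: [0.601, -0.2036, 0.3631]
tool_rot: [180.0, -0.3, 73.7]
force: [-0.4, -0.7, 0.1]
grip_width: 0.087
grasp_force: 0.0
```

Request:
apply_moves([
  [0.25,-0.02,0,0,0,-0.05,1],
  [0.5,-0.05,0,0,0,-0.1,1],
  [0.75,-0.1,0,0,0,-0.16,1],
  [1,-0.17,0,0,0,-0.22,1],
  [1,-0.17,0,0,0,-0.22,1],
])

```text
time_s: 3.2
tool_pos: [0.624, -0.0024, 0.3633]
tool_rot: [179.9, -0.3, 92.6]
force: [-0.7, 0.7, 0.2]
grip_width: 0.0868
grasp_force: 0.0
```

```bash
cat > plan.py <<'E'
from fit2 import *
# pocket pose -> tool pose (grasp at pocket point (-13,0,60) mm; TCP 19 mm deeper)
A=R.from_matrix(np.array([[0,1,0],[1,0,0],[0,0,-1.]]))   # columns: tool x=py, y=px, z=-pz
def tool(rp,o,off=(0,0,0)): return rp.apply(np.array([-.013,0,.041])+off)+o, rp*A
def go(tp,tr):
    o=env.get_obs(); r=R.from_euler("xyz",o["tool_rot"],degrees=True)
    sh=r.inv().apply(tp-o["tool_pos"])/.2; tu=(r.inv()*tr).as_rotvec()/1.5
    print("t",o["time_s"],"tcp",o["tool_pos"],"-> ",tp,tr.as_euler("xyz",degrees=True)); print("  move",np.round(sh,3),np.round(tu,3))
E
python3 - <<'E'
from plan import *
print(env.get_obs()["qpos"])
rp,o=pose(s.x)
for h in (.15,.06,0): go(*tool(rp,o,(0,0,h)))
E
```

```text
[ 25.47    16.9379 -36.2805  72.0311   9.674   94.03    -6.3115]
t 3.2 tcp [ 0.624  -0.0024  0.3633] ->  [0.3741 0.3092 0.2925] [150.1967   3.5992  96.2546]
  move [ 1.611 -1.178  0.361] [-0.347 -0.033 -0.053]
t 3.2 tcp [ 0.624  -0.0024  0.3633] ->  [0.4191 0.3092 0.2146] [150.1967   3.5992  96.2546]
  move [ 1.599 -0.953  0.751] [-0.347 -0.033 -0.053]
t 3.2 tcp [ 0.624  -0.0024  0.3633] ->  [0.4491 0.3092 0.1626] [150.1967   3.5992  96.2546]
  move [ 1.591 -0.804  1.011] [-0.347 -0.033 -0.053]
```

Request:
apply_moves([
  [0.2,-0.14,0,-0.07,0,0,1],
  [0.4,-0.28,0,-0.14,0,0,1],
  [0.6,-0.42,0,-0.2,-0.02,-0.02,1],
  [0.8,-0.56,0,-0.25,-0.03,-0.03,1],
  [0.95,-0.7,0.1,-0.3,-0.03,-0.04,1],
  [0.95,-0.7,0.1,-0.347,-0.033,-0.053,1],
  [0.95,-0.7,0.1,-0.347,-0.033,-0.053,1],
])

```text
time_s: 3.9
tool_pos: [0.495, 0.1539, 0.3578]
tool_rot: [154.9, 4.1, 93.5]
force: [-0.2, -0.6, -0.2]
grip_width: 0.087
grasp_force: 0.0
```

Run:
```python
from plan import *
print(env.get_obs()["qpos"])
rp,o=pose(s.x)
for h in (.12,.06,0): go(*tool(rp,o,(0,0,h)))
```

```text
[ -4.3117 -17.2754 -20.0529 107.0073   7.0322  67.2125 -21.6916]
t 3.9 tcp [0.495  0.1539 0.3578] ->  [0.3891 0.3092 0.2665] [150.1967   3.5992  96.2546]
  move [ 0.838 -0.603  0.156] [-0.057  0.02  -0.025]
t 3.9 tcp [0.495  0.1539 0.3578] ->  [0.4191 0.3092 0.2146] [150.1967   3.5992  96.2546]
  move [ 0.848 -0.578  0.455] [-0.057  0.02  -0.025]
t 3.9 tcp [0.495  0.1539 0.3578] ->  [0.4491 0.3092 0.1626] [150.1967   3.5992  96.2546]
  move [ 0.857 -0.552  0.754] [-0.057  0.02  -0.025]
```

Request:
apply_moves([
  [0.2,-0.14,0.1,-0.02,0,0,1],
  [0.4,-0.28,0.18,-0.04,0.01,-0.01,1],
  [0.6,-0.42,0.25,-0.057,0.02,-0.02,1],
  [0.8,-0.56,0.33,-0.057,0.02,-0.025,1],
  [0.845,-0.585,0.38,-0.057,0.02,-0.025,1],
  [0.845,-0.585,0.38,-0.057,0.02,-0.025,1],
  [0.845,-0.585,0.38,-0.057,0.02,-0.025,1],
])

```text
time_s: 4.6
tool_pos: [0.41, 0.3099, 0.226]
tool_rot: [150.4, 3.7, 96.5]
force: [0.7, -1.1, 0.8]
grip_width: 0.087
grasp_force: 0.0
```

Run:
```python
from plan import *
print(env.get_obs()["qpos"],env.get_obs()["tool_rot"])
vs=[]
for c,(x0,y0) in(("top",(150,145)),("scene",(150,185))):
    im=viewer.read_camera(c); cv2.imwrite(f"pics/{c}2.png",im[:,:,::-1]); vs.append(cv2.resize(im[y0:y0+100,x0:x0+100,::-1],(400,400),interpolation=2))
cv2.imwrite("pics/g1.png",np.hstack(vs))
rp,o=pose(s.x)
for h in (.06,0): go(*tool(rp,o,(0,0,h)))
```

```text
[-36.5792 -12.7783 -18.3712 120.4244  24.3095  56.3399 -58.5769] [150.4375   3.6642  96.4663]
t 4.7 tcp [0.4124 0.3084 0.2284] ->  [0.4191 0.3092 0.2146] [150.1967   3.5992  96.2546]
  move [ 0.004 -0.005  0.077] [-0.001 -0.    -0.001]
t 4.7 tcp [0.4124 0.3084 0.2284] ->  [0.4491 0.3092 0.1626] [150.1967   3.5992  96.2546]
  move [ 0.004 -0.004  0.377] [-0.001 -0.    -0.001]
```

View pics/g1.png

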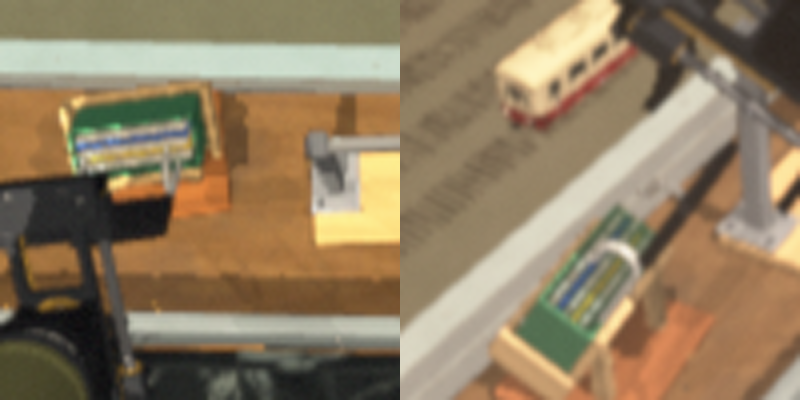

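Run:
```python
from plan import *
o=env.get_obs(); r=R.from_euler("xyz",o["tool_rot"],degrees=True)
P=r.apply(np.array([[0,0,0],[0,.05,-.02],[0,-.05,-.02],[0,.09,-.07],[0,-.09,-.07],[0.037,.09,-.07],[-.037,.09,-.07],[0,0,-.15]]))+o["tool_pos"]
print((proj("top",P)-[150,145])*4); print((proj("scene",P)-[150,185])*4+[400,0])
print((proj("top",w(s.x,TAB))-[150,145])*4)
```

```text
[[ 99.4078 254.5331]
 [ 79.63   198.7282]
 [106.5626 331.421 ]
 [ 50.6114 169.4094]
 [102.1435 416.93  ]
 [ -5.9113 175.1341]
 [107.3742 163.6604]
 [ 48.1118 351.6701]]
[[719.0356 145.4974]
 [662.1547  75.8969]
 [800.7781 180.3216]
 [634.5407 -15.3487]
 [893.941  179.8442]
 [598.6827  22.9957]
 [668.5073 -51.6707]
 [821.9378   0.5584]]
[[174.7911 200.5609]
 [159.0359 235.2434]
 [ 84.505  209.7   ]
 [ 63.9942 244.7447]
 [172.5499 188.3593]
 [156.6281 222.4893]
 [ 82.02   197.5657]
 [ 61.3162 232.0645]]
```

Request:
apply_moves([
  [-0.01,-0.004,0.1,0,0,0,1],
  [-0.01,-0.004,0.2,0,0,0,1],
  [-0.01,-0.004,0.3,0,0,0,1],
  [-0.01,-0.004,0.36,0,0,0,1],
  [-0.01,-0.004,0.36,0,0,0,1],
  [-0.01,-0.004,0.36,0,0,0,1],
])

```text
time_s: 5.3
tool_pos: [0.4472, 0.3072, 0.1656]
tool_rot: [150.3, 3.5, 96.2]
force: [-0.2, -0.4, -0.3]
grip_width: 0.0869
grasp_force: 0.0
```

Request:
apply_moves([
  [0,0,0,0,0,0,0],
  [0,0,0,0,0,0,0],
  [0,0,0,0,0,0,0],
  [0,0,0,0,0,0,0],
  [0,0,0,0,0,0,0],
  [0,0,0,0,0,0,0],
  [0,0,0,0,0,0,0],
  [0,0,0,0,0,0,0],
  [0,0,0,0,0,0,0],
  [0,0,0,0,0,0,0],
], grip_force=40)

```text
time_s: 6.3
tool_pos: [0.4465, 0.3075, 0.1646]
tool_rot: [150.3, 3.5, 96.3]
force: [-0.3, 0.0, -0.2]
grip_width: 0.015
grasp_force: 0.0
```

Request:
apply_moves([
  [0,0,0,0,0,0,0],
  [0,0,0,0,0,0,0],
  [0,0,0,0,0,0,0],
  [0,0,0,0,0,0,0],
])

```text
time_s: 6.7
tool_pos: [0.4465, 0.3075, 0.1646]
tool_rot: [150.3, 3.5, 96.3]
force: [1.2, 0.9, 0.0]
grip_width: 0.0098
grasp_force: 40.0
```

Request:
apply_moves([
  [0,0,-0.06,0,0,0,0],
  [0,0,-0.12,0,0,0,0],
  [0,0,-0.18,0,0,0,0],
  [0,0,-0.24,0,0,0,0],
  [0,0,-0.3,0,0,0,0],
  [0,0,-0.35,0,0,0,0],
  [0,0,-0.35,0,0,0,0],
])

```text
time_s: 7.4
tool_pos: [0.4109, 0.3083, 0.2268]
tool_rot: [150.3, 3.5, 96.4]
force: [0.9, 0.4, -2.6]
grip_width: 0.0098
grasp_force: 40.0
```

```bash
cat >> plan.py <<'E'
L=np.array([.5012,.161]); Rr=np.array([.5342,-.318]); MID=np.r_[(L+Rr)/2,.185]; yw=np.arctan2(-(L-Rr)[0],(L-Rr)[1]); RR=R.from_euler("z",yw)
rail=lambda P:RR.inv().apply(np.asarray(P)-MID)
E
python3 - <<'E'
from plan import *
o=env.get_obs();print(o["qpos"],o["force"],o["grip_width"],"yaw",np.degrees(yw),"mid",MID)
for n,p in(("yel",atz("top",[350.6,197.5],.025)),("blue",atz("top",[317.2,198],.025)),("keep",[.517,-.0459,.207])): print(n,rail(p))
for q in((-.10,.12,.10),(-.10,.12,.04),(0,.12,.04)): go(*tool(RR,RR.apply(q)+MID))
E
```

```text
[-36.4546 -13.0752 -18.2309 120.6207  24.2326  56.0911 -58.4723] [ 0.876   0.4455 -2.5909] 0.009841199780743767 yaw 3.941081064645861 mid [ 0.5177 -0.0785  0.185 ]
yel [-0.0455 -0.143  -0.16  ]
blue [-0.0416 -0.0334 -0.16  ]
keep [0.0015 0.0326 0.022 ]
t 7.4 tcp [0.4109 0.3083 0.2268] ->  [0.3967 0.0334 0.326 ] [180.       0.      93.9411]
  move [-1.385  0.011 -0.469] [0.347 0.032 0.038]
t 7.4 tcp [0.4109 0.3083 0.2268] ->  [0.3967 0.0334 0.266 ] [180.       0.      93.9411]
  move [-1.367 -0.137 -0.209] [0.347 0.032 0.038]
t 7.4 tcp [0.4109 0.3083 0.2268] ->  [0.4965 0.0403 0.266 ] [180.       0.      93.9411]
  move [-1.388  0.296  0.04 ] [0.347 0.032 0.038]
```

Run:
```python
from plan import *
im=cv2.imread("pics/top0.png").astype(int)
for c in (236,250,264,278,292): print(c,[(r,im[r,c].tolist()) for r in range(174,188)])
go(np.array([.455,.29,.31]),RR*A)
```

```text
236 [(174, [48, 85, 121]), (175, [53, 89, 125]), (176, [51, 88, 124]), (177, [48, 86, 122]), (178, [70, 101, 131]), (179, [153, 175, 191]), (180, [216, 232, 239]), (181, [229, 243, 248]), (182, [215, 231, 238]), (183, [171, 188, 197]), (184, [144, 154, 160]), (185, [142, 152, 157]), (186, [139, 148, 153]), (187, [142, 151, 156])]
250 [(174, [67, 116, 167]), (175, [70, 121, 170]), (176, [75, 128, 178]), (177, [79, 130, 179]), (178, [119, 153, 182]), (179, [190, 216, 226]), (180, [226, 241, 247]), (181, [224, 238, 245]), (182, [167, 197, 218]), (183, [136, 218, 244]), (184, [145, 237, 253]), (185, [147, 239, 253]), (186, [146, 238, 253]), (187, [144, 236, 253])]
264 [(174, [72, 130, 185]), (175, [73, 130, 185]), (176, [77, 132, 186]), (177, [95, 139, 182]), (178, [171, 198, 218]), (179, [225, 239, 245]), (180, [233, 245, 250]), (181, [189, 217, 229]), (182, [136, 201, 239]), (183, [134, 226, 252]), (184, [141, 233, 253]), (185, [145, 236, 253]), (186, [146, 235, 253]), (187, [135, 227, 252])]
278 [(174, [69, 124, 177]), (175, [70, 124, 177]), (176, [83, 132, 180]), (177, [152, 179, 203]), (178, [213, 230, 238]), (179, [234, 246, 250]), (180, [226, 241, 247]), (181, [168, 206, 227]), (182, [141, 226, 247]), (183, [150, 242, 253]), (184, [153, 243, 253]), (185, [150, 242, 253]), (186, [144, 235, 253]), (187, [129, 222, 251])]
292 [(174, [71, 127, 180]), (175, [71, 123, 173]), (176, [102, 138, 175]), (177, [181, 207, 222]), (178, [229, 242, 248]), (179, [233, 245, 250]), (180, [180, 210, 225]), (181, [141, 222, 244]), (182, [149, 239, 253]), (183, [152, 242, 253]), (184, [151, 243, 253]), (185, [150, 241, 253]), (186, [138, 230, 252]), (187, [126, 217, 250])]
t 7.4 tcp [0.4109 0.3083 0.2268] ->  [0.455 0.29  0.31 ] [180.       0.      93.9411]
  move [-0.14   0.384 -0.251] [0.347 0.032 0.038]
```

Request:
apply_moves([
  [-0.02,0.06,-0.1,0.05,0.005,0.005,0],
  [-0.05,0.12,-0.16,0.11,0.01,0.01,0],
  [-0.08,0.19,-0.2,0.17,0.015,0.015,0],
  [-0.1,0.25,-0.22,0.23,0.02,0.025,0],
  [-0.12,0.32,-0.24,0.29,0.027,0.032,0],
  [-0.14,0.384,-0.25,0.347,0.032,0.038,0],
  [-0.14,0.384,-0.25,0.347,0.032,0.038,0],
  [-0.14,0.384,-0.25,0.347,0.032,0.038,0],
])

```text
time_s: 8.2
tool_pos: [0.4561, 0.289, 0.307]
tool_rot: [-179.8, 0.2, 93.8]
force: [-0.9, 0.3, -2.0]
grip_width: 0.0099
grasp_force: 40.0
```

Run:
```python
from plan import *
print(env.get_obs()["qpos"])
Q=np.array([atz("top",[c,r],.185) for c,r in((250,180.3),(264,179.65),(278,179.1),(292,178.5))]); print(Q)
print("fit yaw",np.degrees(np.arctan(-np.polyfit(Q[:,1],Q[:,0],1)[0])), "x@y .04:",np.polyval(np.polyfit(Q[:,1],Q[:,0],1),.04), "model",MID+RR.apply([0,.12,0]))
go(np.array([.43,.2,.29]),RR*A)
go(np.array([.43,.045,.266]),RR*A)
```

```text
[-31.739    3.7087  -3.6531  90.8336   0.2698  85.7027 -31.5809]
[[ 0.5045  0.1019  0.185 ]
 [ 0.5071  0.0609  0.185 ]
 [ 0.5094  0.0201  0.185 ]
 [ 0.5119 -0.0208  0.185 ]]
fit yaw 3.4473430661840783 x@y .04: 0.5082441138323506 model [0.5095 0.0412 0.185 ]
t 8.2 tcp [0.4561 0.289  0.307 ] ->  [0.43 0.2  0.29] [180.       0.      93.9411]
  move [-0.435 -0.159  0.087] [-0.002  0.002 -0.001]
t 8.2 tcp [0.4561 0.289  0.307 ] ->  [0.43  0.045 0.266] [180.       0.      93.9411]
  move [-1.208 -0.211  0.209] [-0.002  0.002 -0.001]
```

Request:
apply_moves([
  [-0.1,-0.08,0.02,0,0,0,0],
  [-0.25,-0.16,0.05,0,0,0,0],
  [-0.4,-0.18,0.08,0,0,0,0],
  [-0.55,-0.19,0.12,0,0,0,0],
  [-0.7,-0.2,0.16,0,0,0,0],
  [-0.85,-0.21,0.19,0,0,0,0],
  [-1,-0.21,0.2,0,0,0,0],
  [-1,-0.21,0.2,0,0,0,0],
])

```text
time_s: 9.0
tool_pos: [0.4263, 0.0829, 0.268]
tool_rot: [-179.9, 0.2, 93.6]
force: [0.4, 0.7, -2.3]
grip_width: 0.0097
grasp_force: 40.0
```

Run:
```python
from plan import *
print(env.get_obs()["qpos"])
vs=[]
for c,(x0,y0) in(("top",(200,140)),("scene",(200,130))):
    im=viewer.read_camera(c); cv2.imwrite(f"pics/{c}3.png",im[:,:,::-1]); vs.append(cv2.resize(im[y0:y0+100,x0:x0+100,::-1],(400,400),interpolation=2))
cv2.imwrite("pics/g2.png",np.hstack(vs))
go(*tool(RR,RR.apply([-.06,.12,.04])+MID))
go(*tool(RR,RR.apply([0,.12,.04])+MID))
```

```text
[-22.3484  -9.3918   6.7995 107.6308   1.294   81.8353 -12.1957]
t 9.1 tcp [0.4264 0.0874 0.2685] ->  [0.4366 0.0362 0.266 ] [180.       0.      93.9411]
  move [-0.259  0.034  0.013] [-0.001  0.001 -0.   ]
t 9.1 tcp [0.4264 0.0874 0.2685] ->  [0.4965 0.0403 0.266 ] [180.       0.      93.9411]
  move [-0.259  0.334  0.012] [-0.001  0.001 -0.   ]
```

View pics/g2.png

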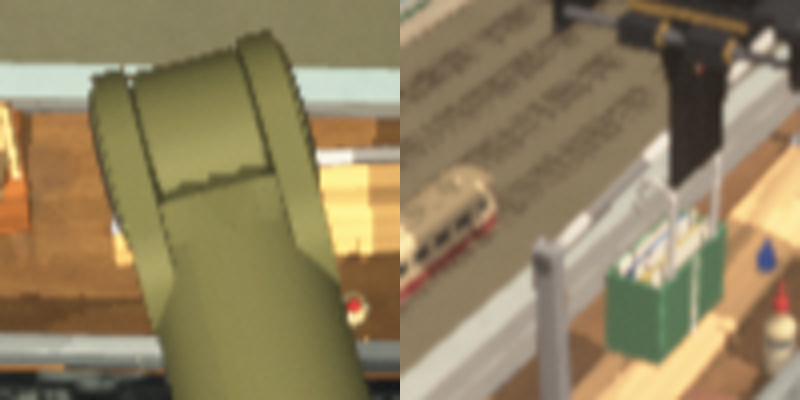

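Run:
```python
from plan import *
from scipy.optimize import least_squares
o=env.get_obs(); tr=R.from_euler("xyz",o["tool_rot"],degrees=True); rp=tr*A.inv(); org=o["tool_pos"]-rp.apply([-.013,0,.041])
print("nominal rail frame",rail(org),(RR.inv()*rp).as_euler("xyz",degrees=True))
M=np.array([(22,50,-60),(-22,50,-60),(-22,-50,-60),(-22,50,-125),(22,50,-125),(-18,35,8),(-18,-35,8)])/1000
q=np.array([(608,267),(660,285),(723,225),(660,360),(608,340),(672,187),(721,155)])-[400.,0]; q=q/4+[200,130]-.4
print((proj("scene",rp.apply(M)+org)-q))
f=lambda d:(proj("scene",(R.from_euler("y",d[3])*rp).apply(M)+org+d[:3])-q).ravel()
d=least_squares(f,np.zeros(4),x_scale=.01); print(d.x, d.fun.reshape(-1,2))
```

```text
nominal rail frame [-0.0668  0.1717  0.0425] [-0.049   0.0699 -0.0205]
[[ 1.9627  3.0258]
 [ 3.1791  2.9898]
 [ 3.5871 -0.7906]
 [ 3.2913  2.7639]
 [ 2.5259  3.1653]
 [ 1.3476  3.4778]
 [ 0.8337 -1.1974]]
[ 0.0266 -0.0351 -0.0259 -0.0513] [[ 0.1643  0.5287]
 [ 0.7245  0.8918]
 [ 0.5958 -2.0762]
 [-0.0632 -0.47  ]
 [-0.1837 -0.4093]
 [-0.1398  2.7394]
 [-1.0871 -1.4393]]
```

Request:
apply_moves([
  [-0.1,0.01,0.01,0,0,0,0],
  [-0.2,0.03,0.01,0,0,0,0],
  [-0.26,0.06,0.01,0,0,0,0],
  [-0.26,0.12,0.01,0,0,0,0],
  [-0.26,0.18,0.01,0,0,0,0],
  [-0.26,0.23,0.01,0,0,0,0],
  [-0.26,0.28,0.01,0,0,0,0],
  [-0.26,0.3,0.01,0,0,0,0],
  [-0.26,0.3,0.01,0,0,0,0],
  [-0.26,0.3,0.01,0,0,0,0],
])

```text
time_s: 10.1
tool_pos: [0.4906, 0.0391, 0.2665]
tool_rot: [-179.9, 0.1, 93.9]
force: [-0.2, 1.0, -1.4]
grip_width: 0.0098
grasp_force: 40.0
```

```bash
cat > st.py <<'E'
from plan import *
o=env.get_obs(); tr=R.from_euler("xyz",o["tool_rot"],degrees=True); rp=tr*A.inv(); org=o["tool_pos"]-rp.apply([-.013,0,.041])
print("nominal rail",rail(org),(RR.inv()*rp).as_euler("xyz",degrees=True),"F",o["force"],"T",o["wrist_torque"])
E
python3 - <<'E'
from st import *
im=viewer.read_camera("scene"); cv2.imwrite("pics/scene4.png",im[:,:,::-1]); x0,y0=225,130
cv2.imwrite("pics/g3.png",cv2.resize(im[y0:y0+75,x0:x0+75,::-1],(600,600),interpolation=2))
E
```

```text
nominal rail [-0.006   0.1191  0.0405] [-0.0929  0.1326 -0.0472] F [-0.167   1.0153 -1.372 ] T [-0.0071 -0.0543  0.0206]
```

View pics/g3.png

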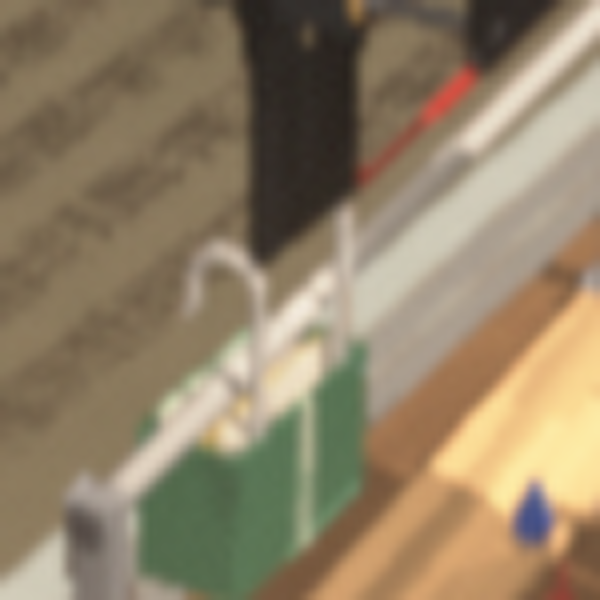

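Request:
apply_moves([
  [0,0.015,0,0,0,0,0],
  [0,0.03,0,0,0,0,0],
  [0,0.04,0,0,0,0,0],
  [0,0.04,0,0,0,0,0],
])

```text
time_s: 10.55
tool_pos: [0.4977, 0.0395, 0.2665]
tool_rot: [-179.7, 0.1, 93.9]
force: [-4.4, -1.1, -0.3]
grip_width: 0.01
grasp_force: 40.0
```

Request:
apply_moves([
  [0,0.005,0,0,0,0,0],
  [0,0.01,0,0,0,0,0],
  [0,0.01,0,0,0,0,0],
])

```text
time_s: 10.85
tool_pos: [0.4984, 0.0396, 0.2663]
tool_rot: [-179.6, 0.1, 93.9]
force: [-7.5, 0.3, 1.6]
grip_width: 0.0098
grasp_force: 40.1
```

```bash
python3 st.py
```

```text
nominal rail [0.0016 0.119  0.0402] [-0.0862  0.4329 -0.0561] F [-7.4962  0.2639  1.6345] T [-0.1904  2.3229 -0.097 ]
```

Request:
apply_moves([
  [0,-0.02,0,0,0,0,0],
  [0,-0.036,0,0,0,0,0],
  [0,-0.036,0,0,0,0,0],
  [0,-0.036,0.03,0,0,0,0],
  [0,-0.036,0.06,0,0,0,0],
  [0,-0.036,0.09,0,0,0,0],
  [0,-0.036,0.12,0,0,0,0],
  [0,-0.036,0.15,0,0,0,0],
  [0,-0.036,0.15,0,0,0,0],
])

```text
time_s: 11.75
tool_pos: [0.493, 0.0391, 0.2354]
tool_rot: [-179.8, 0.1, 93.9]
force: [0.1, 0.1, -2.1]
grip_width: 0.0097
grasp_force: 40.0
```

```bash
python3 st.py
```

```text
nominal rail [-0.0037  0.1189  0.0094] [-0.1066  0.207  -0.0525] F [ 0.0878  0.1144 -2.1402] T [-0.0236 -0.0147  0.05  ]
```

Request:
apply_moves([
  [0,0,0.015,0,0,0,0],
  [0,0,0.03,0,0,0,0],
  [0,0,0.035,0,0,0,0],
  [0,0,0.035,0,0,0,0],
])

```text
time_s: 12.15
tool_pos: [0.4935, 0.0392, 0.2296]
tool_rot: [-179.9, 0.1, 93.9]
force: [-0.2, 0.6, -2.4]
grip_width: 0.0101
grasp_force: 40.0
```

Request:
apply_moves([
  [0,0,0.008,0,0,0,0],
  [0,0,0.015,0,0,0,0],
  [0,0,0.015,0,0,0,0],
])

```text
time_s: 12.45
tool_pos: [0.4934, 0.0391, 0.2265]
tool_rot: [-179.9, 0.1, 93.9]
force: [1.0, -0.4, -1.7]
grip_width: 0.0097
grasp_force: 40.0
```

Request:
apply_moves([
  [0,0,0.008,0,0,0,0],
  [0,0,0.015,0,0,0,0],
  [0,0,0.015,0,0,0,0],
])

```text
time_s: 12.75
tool_pos: [0.4935, 0.0391, 0.2236]
tool_rot: [-179.9, 0.1, 93.9]
force: [-0.7, 0.2, -1.5]
grip_width: 0.0097
grasp_force: 40.0
```

Request:
apply_moves([
  [0,0,0.008,0,0,0,0],
  [0,0,0.012,0,0,0,0],
  [0,0,0.012,0,0,0,0],
])

```text
time_s: 13.05
tool_pos: [0.4937, 0.0393, 0.2231]
tool_rot: [-180.0, 0.1, 93.9]
force: [-2.5, 0.7, 7.0]
grip_width: 0.0095
grasp_force: 40.0
```

```bash
python3 st.py
```

```text
nominal rail [-0.0028  0.1191 -0.0029] [-0.0695  0.0272 -0.053 ] F [-2.5116  0.7216  7.0466] T [-0.2543  0.7433 -0.1019]
```

Request:
apply_moves([
  [0,0,-0.01,0,0,0,0],
  [-0.06,0,-0.01,0,0,0,0],
  [-0.14,0,-0.01,0,0,0,0],
  [-0.22,0,-0.01,0,0,0,0],
  [-0.3,0,-0.01,0,0,0,0],
  [-0.38,0,-0.01,0,0,0,0],
  [-0.46,0,-0.01,0,0,0,0],
  [-0.46,0,-0.01,0,0,0,0],
])

```text
time_s: 13.85
tool_pos: [0.4996, -0.0564, 0.2234]
tool_rot: [-179.9, 0.2, 93.6]
force: [-0.4, -1.3, -0.9]
grip_width: 0.0097
grasp_force: 40.0
```

```bash
python3 st.py
```

```text
nominal rail [-0.0036  0.0231 -0.0027] [-0.2     0.0944 -0.3252] F [-0.4428 -1.3229 -0.9081] T [-0.3829 -0.0293 -0.0272]
```

Request:
apply_moves([
  [-0.06,0,0,0,0,0,0],
  [-0.14,0,0,0,0,0,0],
  [-0.22,0,0,0,0,0,0],
  [-0.3,0,0,0,0,0,0],
  [-0.38,0,0,0,0,0,0],
  [-0.4,0,0,0,0,0,0],
  [-0.4,0,0,0,0,0,0],
])

```text
time_s: 14.55
tool_pos: [0.5049, -0.1337, 0.2235]
tool_rot: [-179.9, 0.2, 93.8]
force: [-1.8, -1.8, 1.0]
grip_width: 0.0095
grasp_force: 40.0
```

```bash
python3 st.py
```

```text
nominal rail [-0.0036 -0.0544 -0.0026] [-0.1735  0.128  -0.1285] F [-1.7589 -1.7863  1.0435] T [-0.6086  0.383  -0.0867]
```

Request:
apply_moves([
  [-0.06,0,0,0,0,0,0],
  [-0.14,0,0,0,0,0,0],
  [-0.22,0,0,0,0,0,0],
  [-0.3,0,0,0,0,0,0],
  [-0.38,0,0,0,0,0,0],
  [-0.42,0,0,0,0,0,0],
  [-0.42,0,0,0,0,0,0],
  [-0.42,0,0,0,0,0,0],
])

```text
time_s: 15.35
tool_pos: [0.5109, -0.2174, 0.2238]
tool_rot: [-179.9, 0.2, 93.9]
force: [-1.8, -3.0, 1.4]
grip_width: 0.0095
grasp_force: 40.0
```

Run:
```python
from st import *
im=viewer.read_camera("scene"); cv2.imwrite("pics/scene5.png",im[:,:,::-1]); x0,y0=265,125
cv2.imwrite("pics/g4.png",cv2.resize(im[y0:y0+75,x0:x0+75,::-1],(600,600),interpolation=2))
cv2.imwrite("pics/top5.png",viewer.read_camera("top")[:,:,::-1])
```

```text
nominal rail [-0.0034 -0.1382 -0.0023] [-0.2211  0.0912 -0.0865] F [-1.819 -3.033  1.393] T [-0.7968  0.4531 -0.0889]
```

View pics/g4.png

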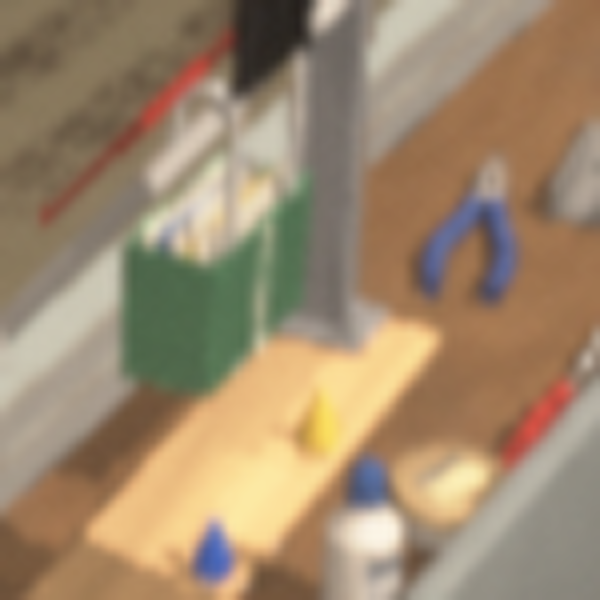

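Run:
```python
from plan import *
def pl(uv,x):
    k=CAL["scene"]; a=atz("scene",uv,0); C=k["position"]; d=a-C; n=RR.apply([1,0,0]); t=(x-n@(C-MID))/(n@d); return rail(C+t*d)
g=lambda x,y:np.array([x/8+265-.44,y/8+125-.44])
for n,u in(("stripe bot",(263,340)),("stripe top",(267,212)),("c+y bot",(210,392)),("c+y top",(210,265)),("c-y top",(308,180)),("c-y bot",(305,303))): print(n,pl(g(*u),-.022))
for n,u in(("ytip",(320,388)),("ybase",(321,447)),("btip",(213,517)),("bbase",(213,575))): print(n,pl(g(*u),-.038),"| z=.0395/.012:",rail(atz("scene",g(*u),.0395 if "tip" in n else .012)))
for z in(.018,.022): print("top yel",rail(atz("top",[350.6,197.5],z)),"blue",rail(atz("top",[317.2,198],z)))
# stripe in top, current
im=cv2.imread("pics/top5.png"); h=cv2.cvtColor(im,cv2.COLOR_BGR2HSV)
m=cv2.inRange(h[180:215,290:400],(24,150,150),(34,255,255)); k,_,st,ce=cv2.connectedComponentsWithStats(m); print([(st[i,4],(ce[i]+[290,180]).tolist()) for i in range(1,k)])
```

```text
stripe bot [-0.022  -0.1291 -0.1168]
stripe top [-0.022  -0.1272 -0.0515]
c+y bot [-0.022  -0.0743 -0.112 ]
c+y top [-0.022  -0.0699 -0.047 ]
c-y top [-0.022  -0.1711 -0.0582]
c-y bot [-0.022  -0.1751 -0.1231]
ytip [-0.038  -0.1587 -0.1542] | z=.0395/.012: [-0.043  -0.1462 -0.1455]
ybase [-0.038  -0.164  -0.1893] | z=.0395/.012: [-0.0469 -0.1416 -0.173 ]
btip [-0.038  -0.0458 -0.1539] | z=.0395/.012: [-0.0428 -0.035  -0.1455]
bbase [-0.038  -0.048  -0.1858] | z=.0395/.012: [-0.045 -0.032 -0.173]
top yel [-0.0446 -0.1445 -0.167 ] blue [-0.0406 -0.0344 -0.167 ]
top yel [-0.0451 -0.1436 -0.163 ] blue [-0.0412 -0.0339 -0.163 ]
[(np.int32(16), [351.0, 196.875])]
```

```bash
cat > ms.py <<'E'
from plan import *
def solve(c,uv,x,z):   # best y_rail for a point known in x,z, and the pixel residual
    ys=np.linspace(-.2,.15,3501); P=RR.apply(np.c_[np.full_like(ys,x),ys,np.full_like(ys,z)])+MID
    e=proj(c,P)-uv; i=(e**2).sum(1).argmin(); return round(ys[i],4),e[i].round(2)
def stripe(f):
    im=cv2.imread(f).astype(int); b,g,r=[im[...,i] for i in range(3)]; out=[]
    for row in range(151,166):
        seg=slice(292,304); wgt=np.clip(r[row,seg]-np.median(r[row,285:292])-25,0,None)
        # green on both sides: mask by redness relative to green
        if wgt.sum()>20: out.append((row,round(float((wgt*np.arange(292,304)).sum()/wgt.sum()),2)))
    return out
E
python3 - <<'E'
from ms import *
im=cv2.imread("pics/scene5.png")
for row in range(150,170,3): print(row,im[row,288:306,2].tolist())
h=cv2.cvtColor(im,cv2.COLOR_BGR2HSV); m=cv2.inRange(h[165:190,295:315],(22,140,120),(34,255,255)); k,_,st,ce=cv2.connectedComponentsWithStats(m); print([(st[i].tolist(),(ce[i]+[295,165]).tolist()) for i in range(1,k)])
g=lambda x,y:np.array([x/8+265-.44,y/8+125-.44])
for dx in(0,-.0036):
    for n,u,x,z in(("s bot",(263,340),-.022,-.125),("s top",(267,212),-.022,-.06),("+y bot",(210,392),-.022,-.125),("+y top",(210,265),-.022,-.06),("ytip",(320,388),-.038,-.145),("ybase",(321,447),-.038,-.173)): print(dx,n,solve("scene",g(*u),x+dx,z))
    print("top yel",solve("top",[350.8,197.2],-.038+dx,-.163))
E
```

```text
150 [216, 221, 228, 233, 227, 195, 212, 231, 233, 229, 210, 158, 114, 96, 87, 95, 112, 120]
153 [192, 223, 226, 218, 212, 193, 204, 210, 177, 143, 155, 116, 85, 83, 86, 99, 115, 120]
156 [186, 197, 216, 184, 165, 139, 115, 94, 91, 117, 135, 105, 86, 83, 89, 102, 117, 118]
159 [78, 81, 83, 85, 87, 88, 84, 84, 97, 122, 116, 94, 85, 83, 91, 107, 117, 117]
162 [79, 79, 79, 83, 84, 85, 85, 86, 114, 153, 119, 89, 87, 89, 100, 116, 122, 119]
165 [81, 80, 80, 85, 87, 87, 86, 87, 112, 147, 120, 113, 138, 153, 157, 155, 152, 143]
168 [81, 80, 81, 87, 87, 87, 88, 99, 147, 210, 220, 226, 229, 229, 228, 222, 207, 196]
[([9, 10, 3, 6, 13], [305.0769230769231, 177.92307692307693])]
0 s bot (np.float64(-0.1377), array([0.93, 0.8 ]))
0 s top (np.float64(-0.1365), array([1.03, 0.93]))
0 +y bot (np.float64(-0.0874), array([1.52, 1.3 ]))
0 +y top (np.float64(-0.0835), array([1.62, 1.47]))
0 ytip (np.float64(-0.1488), array([-1.  , -0.82]))
0 ybase (np.float64(-0.1469), array([-1.7 , -1.38]))
top yel (np.float64(-0.1446), array([-0.09, -1.85]))
-0.0036 s bot (np.float64(-0.1354), array([1.6 , 1.37]))
-0.0036 s top (np.float64(-0.1339), array([1.68, 1.51]))
-0.0036 +y bot (np.float64(-0.0852), array([2.2 , 1.88]))
-0.0036 +y top (np.float64(-0.081), array([2.29, 2.07]))
-0.0036 ytip (np.float64(-0.1466), array([-0.31, -0.27]))
-0.0036 ybase (np.float64(-0.1447), array([-1.02, -0.82]))
top yel (np.float64(-0.1444), array([-0.05, -0.77]))
```

Request:
apply_moves([
  [-0.02,0,0,0,0,0,0],
  [-0.04,0,0,0,0,0,0],
  [-0.04,0,0.002,0,0,0,0],
  [-0.04,0,0.002,0,0,0,0],
])

```text
time_s: 15.85
tool_pos: [0.5112, -0.2231, 0.2237]
tool_rot: [-179.9, -0.0, 93.9]
force: [-3.5, 0.7, 5.3]
grip_width: 0.0094
grasp_force: 40.0
```

Request:
apply_moves([
  [0,0,0,0,0,0,0.1],
  [0,0,0,0,0,0,0.2],
  [0,0,0,0,0,0,0.35],
  [0,0,0,0,0,0,0.5],
  [0,0,0,0,0,0,0.5],
  [0,0,0,0,0,0,0.5],
])

```text
time_s: 16.45
tool_pos: [0.5116, -0.2241, 0.2231]
tool_rot: [-179.9, 0.1, 93.9]
force: [-0.1, -0.5, 1.0]
grip_width: 0.04
grasp_force: 0.0
```

```bash
python3 st.py
```

```text
nominal rail [-0.0031 -0.1449 -0.0029] [-0.086   0.0897 -0.0407] F [-0.0936 -0.5233  1.0403] T [ 0.0052 -0.0696 -0.0086]
```

Request:
apply_moves([
  [0,0,-0.06,0,0,0,0.5],
  [0,0,-0.14,0,0,0,0.5],
  [0,0,-0.3,0,0,0,0.5],
  [0,0,-0.5,0,0,0,0.5],
  [0,0,-0.7,0,0,0,0.5],
  [-0.2,-0.1,-0.8,0,0,0,0.5],
  [-0.4,-0.2,-0.8,0,0,0,0.5],
  [-0.6,-0.3,-0.8,0,0,0,0.5],
  [-0.8,-0.4,-0.8,0,0,0,0.5],
  [-1,-0.5,-0.8,0,0,0,0.5],
  [-1,-0.5,-0.8,0,0,0,0.5],
])

```text
time_s: 17.55
tool_pos: [0.4198, -0.437, 0.3848]
tool_rot: [-179.8, 0.3, 93.2]
force: [-0.7, 0.7, 0.0]
grip_width: 0.0434
grasp_force: 0.0
```

Run:
```python
from ms import *
for c in("scene","top"): cv2.imwrite(f"pics/{c}6.png",viewer.read_camera(c)[:,:,::-1])
im=cv2.imread("pics/scene6.png")
for row in range(150,175,3): print(row,im[row,288:312,2].tolist())
t=cv2.imread("pics/top6.png")
print("top grey")
P=RR.apply(np.array([[-.0216,-.1445+.035,.076],[-.0216,-.1445-.035,.076],[-.0216,-.1445+.05,-.06],[-.0216,-.1445-.05,-.06]]))+MID; print(proj("top",P),proj("scene",P))
g=cv2.cvtColor(t,cv2.COLOR_BGR2GRAY)
for row in range(172,200,2): print(row,g[row,328:378].tolist())
```

```text
150 [206, 221, 228, 227, 223, 227, 211, 189, 213, 230, 234, 229, 209, 153, 110, 90, 84, 85, 97, 114, 124, 138, 147, 151]
153 [212, 220, 206, 226, 226, 209, 198, 191, 204, 192, 148, 130, 155, 117, 85, 83, 82, 84, 95, 113, 130, 139, 147, 152]
156 [163, 206, 194, 204, 218, 184, 166, 149, 122, 97, 86, 114, 154, 118, 86, 83, 84, 92, 109, 118, 134, 142, 148, 149]
159 [74, 76, 77, 79, 82, 83, 85, 86, 86, 83, 87, 122, 165, 124, 88, 83, 84, 86, 98, 116, 137, 144, 150, 155]
162 [75, 75, 74, 77, 75, 77, 84, 87, 86, 87, 88, 121, 164, 123, 90, 86, 92, 98, 107, 119, 143, 159, 162, 160]
165 [76, 75, 77, 76, 77, 79, 84, 87, 86, 87, 88, 122, 165, 131, 114, 134, 145, 140, 131, 130, 146, 168, 179, 192]
168 [75, 76, 75, 76, 78, 80, 89, 88, 86, 90, 109, 156, 213, 230, 233, 224, 206, 193, 187, 187, 178, 188, 219, 243]
171 [78, 76, 77, 77, 76, 80, 89, 107, 147, 197, 227, 238, 239, 239, 238, 239, 244, 248, 250, 250, 250, 249, 248, 247]
174 [109, 119, 149, 172, 170, 163, 189, 224, 234, 237, 237, 238, 239, 241, 244, 243, 235, 247, 250, 250, 249, 247, 247, 249]
top grey
[[355.6231 177.3015]
 [381.2705 175.9945
[... 2814 characters left out ...]
 234, 234, 234, 233, 233, 232, 234, 226, 182, 151, 141, 143, 176, 228, 234, 234, 235, 234, 233, 234, 233, 234, 233, 234, 233, 232, 231, 230, 230, 228, 228, 228, 228, 228, 228, 228, 226, 227]
196 [229, 229, 228, 229, 228, 228, 228, 228, 228, 228, 228, 228, 228, 227, 228, 227, 226, 224, 221, 206, 162, 155, 167, 186, 192, 200, 223, 227, 227, 226, 226, 226, 226, 226, 226, 226, 226, 226, 226, 225, 226, 226, 226, 226, 226, 226, 226, 226, 226, 226]
198 [220, 220, 220, 220, 220, 221, 221, 221, 219, 218, 218, 219, 219, 218, 219, 219, 219, 219, 214, 211, 191, 188, 200, 205, 215, 223, 228, 229, 230, 230, 230, 230, 231, 231, 231, 230, 230, 231, 231, 231, 230, 230, 231, 231, 230, 230, 229, 230, 230, 230]
```

Run:
```python
from ms import *
for tilt in(0,5):
  for y in(-.1445,):
    r=RR*R.from_euler("y",tilt,degrees=True); o=RR.apply([-.0036,y,0])+MID
    print(tilt); 
    Q=np.array([(-18,35,76),(-18,-35,76),(-8,35,76),(-18,35,8),(-18,-35,8),(-22,50,-60),(-22,-50,-60),(-22,0,-60),(-22,0,-125),(-22,50,-125),(-22,-50,-125)])/1000
    print(np.c_[Q*1000,proj("top",r.apply(Q)+o),proj("scene",r.apply(Q)+o)].round(1))
t=cv2.imread("pics/top6.png"); 
for row in range(166,191): print(row,t[row,344:384].sum(1).__floordiv__(3).tolist() if row<180 else t[row,334:378,2].tolist())
```

```text
0
[[ -18.    35.    76.   355.6  177.3  297.1  118.8]
 [ -18.   -35.    76.   381.3  176.   305.8  110.4]
 [  -8.    35.    76.   355.3  173.7  294.2  118.2]
 [ -18.    35.     8.   350.4  181.7  296.3  137.7]
 [ -18.   -35.     8.   374.6  180.5  304.8  128.9]
 [ -22.    50.   -60.   341.   187.3  294.8  157.9]
 [ -22.   -50.   -60.   373.8  185.6  306.7  144.8]
 [ -22.     0.   -60.   357.4  186.4  300.9  151.2]
 [ -22.     0.  -125.   352.8  189.8  300.1  167.2]
 [ -22.    50.  -125.   337.2  190.6  294.2  174.1]
 [ -22.   -50.  -125.   368.4  189.   305.8  160.6]]
5
[[ -18.    35.    76.   355.5  174.8  295.2  118. ]
 [ -18.   -35.    76.   381.2  173.5  304.   109.7]
 [  -8.    35.    76.   355.1  171.3  292.3  117.7]
 [ -18.    35.     8.   350.5  181.4  296.1  137.2]
 [ -18.   -35.     8.   374.8  180.2  304.7  128.5]
 [ -22.    50.   -60.   341.3  188.8  296.2  157.7]
 [ -22.   -50.   -60.   374.1  187.1  308.1  144.6]
 [ -22.     0.   -60.   357.7  188.   302.3  151. ]
 [ -22.     0.  -125.   353.3  193.   302.9  167.4]
 [ -22.    50.  -125.   337.7  193.8  297.   174.3]
 [ 
[... 4300 characters left out ...]
 245, 193, 175, 172, 168, 141, 123]
188 [253, 252, 213, 120, 94, 92, 93, 92, 93, 92, 93, 94, 101, 102, 103, 99, 87, 106, 155, 163, 138, 113, 102, 101, 102, 101, 102, 106, 123, 127, 130, 127, 131, 163, 219, 235, 248, 247, 194, 180, 154, 153, 175, 177]
189 [253, 253, 245, 221, 207, 207, 205, 207, 208, 206, 206, 208, 227, 228, 227, 220, 176, 210, 231, 235, 230, 227, 228, 228, 227, 228, 229, 229, 237, 239, 239, 239, 239, 243, 250, 251, 252, 250, 201, 169, 143, 157, 191, 198]
190 [253, 253, 253, 250, 249, 249, 249, 249, 249, 249, 249, 246, 249, 249, 248, 229, 196, 220, 246, 249, 250, 250, 251, 251, 251, 252, 252, 251, 252, 253, 253, 253, 252, 253, 253, 253, 253, 252, 216, 186, 181, 188, 200, 204]
```

Request:
apply_moves([
  [0,0,-0.1,0,0,0,0.5],
  [0,0,-0.1,0,0,0,0.5],
  [0,0,-0.1,0,0,0,0.5],
  [0,0,-0.1,0,0,0,0.5],
  [0,0,-0.1,0,0,0,0.5],
  [0,0,-0.1,0,0,0,0.5],
  [0,0,-0.1,0,0,0,0.5],
  [0,0,-0.1,0,0,0,0.5],
  [0,0,-0.1,0,0,0,0.5],
  [0,0,-0.1,0,0,0,0.5],
  [0,0,-0.1,0,0,0,0.5],
  [0,0,-0.1,0,0,0,0.5],
  [0,0,-0.1,0,0,0,0.5],
  [0,0,-0.1,0,0,0,0.5],
  [0,0,-0.1,0,0,0,0.5],
  [0,0,-0.1,0,0,0,0.5],
])

```text
time_s: 19.25
tool_pos: [0.4255, -0.4303, 0.4038]
tool_rot: [-179.9, 0.1, 93.9]
force: [-0.1, -0.2, 0.2]
grip_width: 0.0435
grasp_force: 0.0
```

Run:
```python
from h import *
im=viewer.read_camera("scene")[:,:,::-1]
for row in (156,162,165): print(row,im[row,294:312,2].tolist())
t=viewer.read_camera("top")[:,:,::-1]
for row in (185,186,187,188): print(row,t[row,348:362,2].tolist())
t0=cv2.imread("pics/top0.png"); print("bystander diff",np.abs(t[205:225,265:365].astype(int)-t0[205:225,265:365]).max(axis=(1,2)))
```

```text
156 [167, 139, 112, 92, 87, 118, 160, 121, 87, 82, 84, 86, 97, 115, 134, 142, 147, 150]
162 [84, 87, 86, 86, 87, 115, 153, 118, 90, 89, 94, 104, 109, 120, 143, 159, 162, 160]
165 [86, 88, 86, 85, 88, 114, 154, 125, 120, 141, 146, 138, 131, 129, 146, 167, 180, 192]
185 [77, 78, 76, 77, 78, 83, 96, 131, 155, 120, 86, 78, 82, 83]
186 [60, 60, 60, 62, 60, 82, 133, 162, 141, 97, 68, 61, 62, 63]
187 [60, 61, 60, 65, 86, 131, 163, 136, 90, 67, 62, 62, 62, 61]
188 [102, 99, 86, 107, 155, 165, 152, 119, 106, 103, 105, 105, 104, 108]
bystander diff [ 61  60  61  60  61  69  71  72  70  73  72  94  98 105 106 103  66  28
  24  30]
```

```bash
python3 -c "
from cell import env
print(env.sign_off())"
```

```text
the job is handed in; nothing more can be done
None
```

I hooked the green pocket onto the rail's open end, slid it under the keeper, and released it about 2–3 mm from the yellow pointer by my camera measurements. It was hanging still, with the gripper clear of it, when I handed the job in at about 19 s; no verdict came back.

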